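Make room in the row of parts bins and slide the missing one in

ROBOT

A 7-joint arm with a two-finger parallel gripper is mounted at the origin on the work surface. World frame = base frame: x ahead of the robot, y to its left, z up, the work surface at z = 0. Lengths are in m, angles in degrees, forces in N, time in s.
With the tool pointing down it reaches from about 0.425 to 0.875 m from the base axis. Payload 4.7 kg.
Tool frame: the origin (TCP) lies at the very end of the fingers, on their centre line; the grasp point (between the pads) lies 19 mm behind it; z points along the fingers, y is the line along which they close (so a half turn about z gives the same grasp; the last joint's range is limited). The gripper opens to 87 mm and grips with 3 to 60 N. Pads are 19 mm wide; open, the fingers measure 117 mm over their backs; the gripper's body (75 mm by 190 mm) begins 51 mm behind the grasp point.
Start: joints at [73.459, 18.392, -4.016, 83.108, 1.295, 78.541, -3.26], TCP at [0.194, -0.62, 0.223] pointing down, gripper open.
Joint ranges: [-163.93, 163.93], [-17.29, 119.83], [-79.2, 71.16], [3.27, 140.29], [-89.18, 269.18], [5.43, 117.66], [-154.24, 154.24]. Speed limits (degrees/s): [147.25, 147.25, 180, 180, 180, 180, 180].

INTERFACE

Orientations are given as [roll, pitch, yaw] about the fixed x, y, z axes, in that order (R = Rz(yaw) Ry(pitch) Rx(roll)).
In Python, from cell import get_obs, eyes, env gives the robot as it stands.
- The arm moves only by the tool servo_tool, never from a script. Its argument "series" is a list that holds one entry, the list of rows, each a list of 7 numbers: the shift along the tool's x, y, z in units of 300 mm (1.0 is 300 mm), then the turn, a rotation vector about the tool's x, y, z in units of pi rad (1.0 is pi rad), then the opening, from 0 (shut) to 1 (fully open). In form: [[[tx, ty, tz, wx, wy, wz, gripper], ...]]. A call has 1 to 12 rows; each row is the pose to reach, as a shift and turn from the pose commanded when the call began, along the tool's axes at that moment, turning the shorter way round; what a row does not reach only later rows make up. A row lasts 1/12 s, in which the tool goes at most 41.7 mm and 7.16 degrees, less where a joint would pass 70% of its speed; a pose out of reach is approached as far as the arm can. A call with a number of a shift or a turn outside -1 to 1 is refused whole. A call with a gripper value outside its range is refused whole. The fingers move at their own pace and stop on an object; "grip_force" is the grip in N (left out, the last holds). Time passes only in rows, so rows that repeat a pose let the fingers close. It gives the time, the measured TCP pose, the force, the opening and the grip force at its end, in the units of the state.
- get_obs(): the state, without advancing time (a new reading comes with each control period).
- eyes.read_camera(name): name is "side" or "top" or "wrist"; returns a dict with "frame" (400x640x3 uint8, red, green, blue), "depth" (400x640 float32, m along the optical axis (not along the pixel's ray), 0 where there is no reading), "fx", "fy", "cx", "cy" (pixels), "origin" and "rotation" of the camera in the world; the wrist camera has in their place "mount" (4x4, takes a point from camera to tool coordinates, whose origin is the TCP and whose axes are the flange's). Camera axes: x right, y down, z forward; pixel columns grow to the right and rows downward; lengths in m; the calibration is good to about 2 mm. A picture is of the moment at which its call begins: read the wrist's pose just before it.
- env.sign_off(): hands the job in; it is judged then, once.
The state is a dict: "time_s": time; "qpos": joint angles; "joint_velocities": joint speeds; "effort": joint torques, N m; "tool_pos": TCP position; "tool_rot": TCP orientation; "force": force on the tool from outside, world axes, zero at the start; "wrist_torque": the same for the moment, N m; "grip_width": finger opening in m; "grasp_force": force on a finger pad.
Only numpy, scipy, OpenCV 4.12 (cv2) and the standard library are available. Lean on these libraries where they do the work, as an engineer would, in place of code of your own. Each camera call takes 0.05 s, during which the arm holds its last target. There are 200 camera calls.

TASK

Put the loose parts bin back into the rack directly to the left of the tall bin (left as seen from the robot): nudge the bins there apart until it fits, then slide it in along the bench, fully home against the back board. Keep all five bins on the bench and upright, finish with all of them square in the rack and back against its back board, and leave the other things on the bench where they are.

Things in the scene. Friction and masses are not known exactly. Their poses are not given: they have to be found in the camera images.
- rack: Low plywood frame fixed to the bench: back board and two cheeks, 38 mm high, 15 thick; no floor, open towards the robot. Origin: middle of the inside, at bench height; +x to the back board (inner face at x = +47 mm), +y to the left cheek as seen from the robot (inner faces at y = +176 and -176 mm). A bin fully home has its centre at x = +2 mm here.
- bin_left_mid (a point): Open grey plastic parts bin, 90 mm deep (x) x 66 wide (y) x 44 high, walls 3 mm, inner floor 6.5 mm above its underside; about 0.25 kg, slides freely. Point: its centre, 22 mm above the bench; x from its front (paper label) to its back, y to its left, z up. Leftmost bin of the row at the start.
- bin_plain_mid (a point): Open grey plastic parts bin, 90 mm deep (x) x 66 wide (y) x 44 high, walls 3 mm, inner floor 6.5 mm above its underside; about 0.25 kg, slides freely. Point: its centre, 22 mm above the bench; x from its front (paper label) to its back, y to its left, z up. Second or third from the left in the row (it and the tall bin may have changed places).
- bin_tall_mid (a point): Open grey plastic parts bin, 90 mm deep (x) x 66 wide (y) x 60 high, walls 3 mm, inner floor 6.5 mm above its underside; about 0.3 kg, slides freely. Point: its centre, 30 mm above the bench; x from its front (paper label) to its back, y to its left, z up. The only tall bin; second or third from the left in the row. The row starts tight (1 to 2 mm between bins), with free space at both ends.
- bin_right_mid (a point): Open grey plastic parts bin, 90 mm deep (x) x 66 wide (y) x 44 high, walls 3 mm, inner floor 6.5 mm above its underside; about 0.25 kg, slides freely. Point: its centre, 22 mm above the bench; x from its front (paper label) to its back, y to its left, z up. Rightmost bin of the row.
- bin_loose_mid (a point): Open grey plastic parts bin, 90 mm deep (x) x 66 wide (y) x 44 high, walls 3 mm, inner floor 6.5 mm above its underside; about 0.25 kg, slides freely. Point: its centre, 22 mm above the bench; x from its front (paper label) to its back, y to its left, z up. The bin that stands alone on the bench in front of the rack, turned up to 0.4 rad either way against it.
- skate: Bystander: black ice-skate boot with a steel blade lying on its side, about 290 x 260 x 80 mm; origin at bench height near the middle of its sole.
- earmuffs: Bystander: yellow ear defenders with a black band, about 160 x 170 x 80 mm; origin at bench height between the cups.
- spray: Bystander: blue spray can with a red cap, 58 mm across and 190 mm high; origin at the centre of its underside.
- oil: Bystander: small amber oil bottle, 48 mm across and 120 mm high; origin at the centre of its underside.
Mind the look-alikes: they are no part of the job. Leave any purple look-alike of the part that bears bin_tall_mid alone. What is shaped like the part that bears bin_plain_mid but blue is not meant.

How it is judged:
By the outcome, as a careful person would: the job done as asked, in the order asked, and still so for the second after the job is handed in, with the robot touching nothing.
It also fails if it takes over 72 s, if anything falls off the work surface, if the arm or the gripper's body presses on something with over 40 N, if the wrist force passes 120 N, or if a joint passes its speed limit or range.

## Working session

There is one attempt and no reset: what is moved stays moved. The work goes in short steps, Python scripts to look and compute and a tool call to move; the robot and the scene stay as the last step left them, time stands still between calls to the robot, and variables do not carry over. Pictures are saved under pics/ and viewed, at most 10 in all, crops included, and the job is handed in when it is done.

Besides the shell and the picture viewer there is one more tool, called after ">>>" by a JSON object that holds its "name" and its "arguments". servo_tool: Moves the arm, as the interface text tells. Shifts and turns lie within -1 to 1; 1 stands for 300 mm of shift or pi rad of turn. Its arguments: {"type":"object","properties":{"series":{"type":"array"},"grip_force":{"type":"number"}},"required":["series"]}

```bash
ls; mkdir -p pics
python3 - <<'E'
from cell import get_obs, eyes, env
import cv2,numpy as np
o=get_obs();print(o)
for n in("top","side"):
    c=eyes.read_camera(n);cv2.imwrite(f"pics/{n}0.png",c["frame"][:,:,::-1]);np.savez(f"{n}0.npz",**c)
    print(n,c["fx"],c["fy"],c["cx"],c["cy"],c["origin"],c["rotation"])
c=eyes.read_camera("wrist");print(c["mount"],c["fx"])
E
```

```text
pics
{'time_s': 0.0, 'qpos': array([73.4604413 , 18.43880744, -4.0135081 , 83.17443211,  1.29661281,
       78.53969302, -3.26213621]), 'joint_velocities': array([ 0.12442876, -0.00215306,  0.06230884, -0.06051506,  0.07704792,
       -0.005921  , -0.07886243]), 'effort': array([-2.76991696e-04, -4.91295326e+01, -4.04038550e-01, -3.12532139e+01,
       -6.40063081e-02,  4.35277924e-02,  1.67556700e-04]), 'tool_pos': array([ 0.19356647, -0.6199412 ,  0.22146821]), 'tool_rot': array([-1.79892390e+02,  7.90146905e-03,  1.73455709e+01]), 'force': array([-0.46146969,  0.23397213, -0.21735981]), 'wrist_torque': array([-0.03066416, -0.01866123,  0.01205375]), 'grasp_force': 0.0, 'grip_width': 0.08706523730345025}
top 425.7968153183457 425.7968153183457 321.4279797751719 203.452483378485 [ 0.33602014 -0.01437294  1.39555811] [-1.69538872e+02 -1.40200526e-01 -9.12255288e+01]
side 391.27754550098706 391.27754550098706 319.60776664427937 196.87353305969185 [0.5055151  0.91106107 0.71620664] [-124.37987887   -0.96464424 -174.20624058]
[[ 1.94057966e-04 -9.53430168e-01 -3.01613789e-01  8.29463588e-02]
 [ 9.99999912e-01  2.97423624e-04 -2.96785857e-04 -1.69825220e-04]
 [ 3.72671655e-04 -3.01613705e-01  9.53430141e-01 -1.61389978e-01]
 [ 0.00000000e+00  0.00000000e+00  0.00000000e+00  1.00000000e+00]] 281.6774707150857
```

View pics/top0.png

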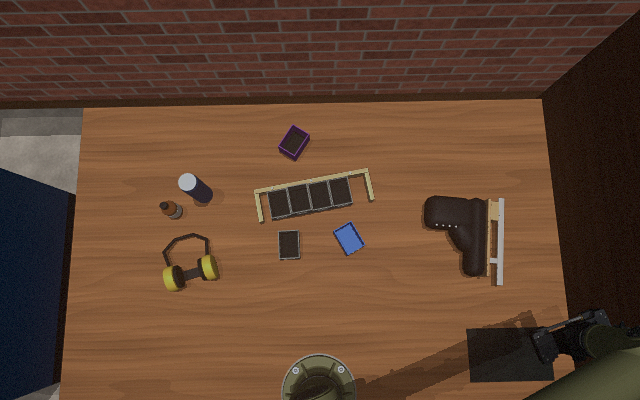

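View pics/side0.png

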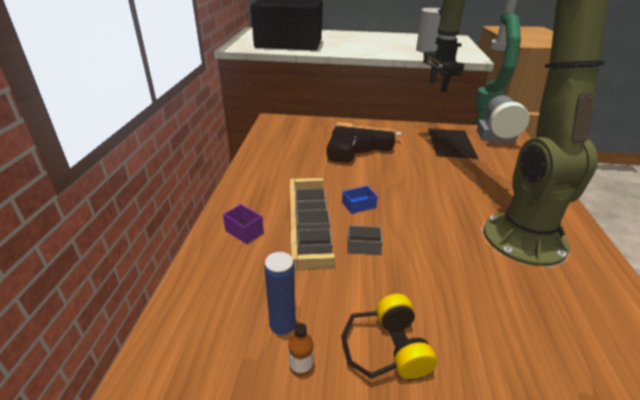

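The top view shows the four-bin row at (279,205), (300,199), (320,195) and (341,191). The loose grey bin is at (289,245). The look-alikes are the blue bin at (348,239) and the purple one at (294,143). The oil, spray and earmuffs are at the left, with the skate on the right.

```bash
cat > h.py <<'E'
import numpy as np,cv2
from scipy.spatial.transform import Rotation as R
def rot(a): 
    a=np.array(a); return a if a.shape==(3,3) else R.from_euler('xyz',a,degrees=True).as_matrix()
def cloud(c,T=None):
    """world points (400,640,3), invalid nan"""
    d=np.array(c["depth"],float);d[d<=0]=np.nan
    v,u=np.mgrid[:d.shape[0],:d.shape[1]]
    p=np.stack([(u-c["cx"])/c["fx"]*d,(v-c["cy"])/c["fy"]*d,d],-1)
    if T is None: return p@rot(c["rotation"]).T+np.array(c["origin"])
    return p@T[:3,:3].T+T[:3,3]
def wristT(o,c):
    T=np.eye(4);T[:3,:3]=rot(o["tool_rot"]);T[:3,3]=o["tool_pos"];return T@np.array(c["mount"])
E
python3 - <<'E'
from h import *
for n in("top","side"):
    c=dict(np.load(f"{n}0.npz"));P=cloud(c)
    if n=="top": pts={'b1':(279,205),'b2':(300,199),'b3':(320,195),'b4':(341,191),'loose':(289,245),'blue':(348,239),'bench':(310,230),'bench2':(330,260),'backL':(260,190),'backR':(360,173),'cheekL':(260,210),'cheekR':(371,190)}
    else: pts={'bench':(345,280)}
    for k,(u,v) in pts.items(): print(n,k,P[v,u].round(4))
    # mask height over roi
    m=(P[...,2]>.02)&(P[...,2]<.09)&(P[...,0]>.35)&(P[...,0]<.8)&(P[...,1]>-.2)&(P[...,1]<.25)
    q=P[m];im=np.zeros((450,450),np.uint8)
    x=((.8-q[:,0])*1000).astype(int);y=((.25-q[:,1])*1000).astype(int)
    for a,b,z in sorted(zip(x,y,q[:,2]),key=lambda t:t[2]): im[max(a-1,0):a+2,max(b-1,0):b+2]=min(255,z*3500)
    cv2.imwrite(f"pics/h_{n}.png",im)
cv2.imwrite("pics/hh.png",np.hstack([cv2.resize(cv2.imread(f"pics/h_{n}.png"),(400,400)) for n in("top","side")]))
E
```

```text
top b1 [0.5888 0.1168 0.0137]
top b2 [0.6099 0.0479 0.0012]
top b3 [ 0.6209 -0.0191  0.0074]
top b4 [ 0.633  -0.0894  0.0076]
top loose [0.4571 0.0855 0.0045]
top blue [ 0.4722 -0.1074  0.009 ]
top bench [ 0.5055  0.0163 -0.001 ]
top bench2 [ 0.406  -0.0472 -0.0011]
top backL [0.635  0.176  0.0394]
top backR [ 0.6837 -0.1512  0.0454]
top cheekL [0.5682 0.1751 0.0435]
top cheekR [ 0.627  -0.1852  0.0416]
side bench [0.5    0.2257 0.0025]
```

View pics/hh.png

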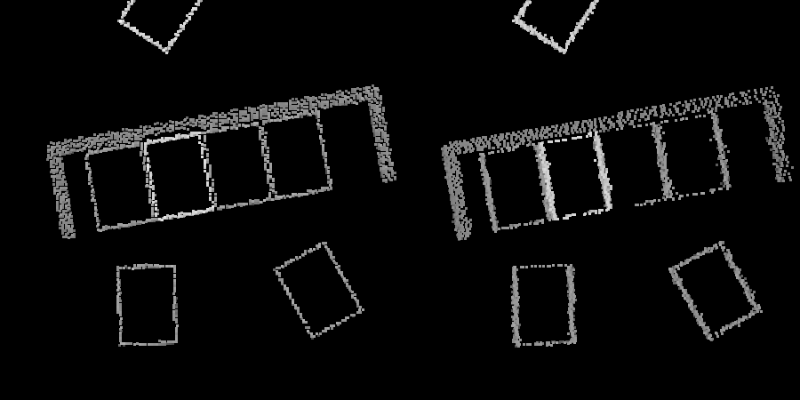

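The height maps (top camera left, side camera right) show the tall (brightest) bin second from the left at (180,175). The order is therefore left, tall, plain, right, and the loose bin at (148,305) goes between left and tall. The decoys are the blue bin (320,290) and the purple one (160,20). I'll fit the poses next.

```bash
cat > fit.py <<'E'
from h import *
from scipy.optimize import least_squares
def rackfit(Q):
    """Q Nx3 board-height points; fit rack pose (x,y,yaw) to U-shaped top of the frame via signed distance"""
    def sd(p,b):
        c,s=np.cos(p[2]),np.sin(p[2]);d=Q[:,:2]-p[:2];x=c*d[:,0]+s*d[:,1];y=-s*d[:,0]+c*d[:,1]
        f=lambda x0,x1,y0,y1:np.hypot(np.maximum(0,abs(x-(x0+x1)/2)-(x1-x0)/2),np.maximum(0,abs(y-(y0+y1)/2)-(y1-y0)/2))
        return np.min([f(.047,.062,-.191,.191),f(-.047,.062,.176,.191),f(-.047,.062,-.191,-.176)],0)
    r=least_squares(lambda p:np.minimum(sd(p,0),.02),[.61,.0,.15],diff_step=1e-4)
    return r.x
def toRack(p,P):
    c,s=np.cos(p[2]),np.sin(p[2]);d=np.asarray(P)[...,:2]-p[:2];return np.stack([c*d[...,0]+s*d[...,1],-s*d[...,0]+c*d[...,1]],-1)
def fromRack(p,xy):
    c,s=np.cos(p[2]),np.sin(p[2]);return np.array([p[0]+c*xy[0]-s*xy[1],p[1]+s*xy[0]+c*xy[1]])
E
python3 - <<'E'
from fit import *
for n in("top","side"):
    c=dict(np.load(f"{n}0.npz"));P=cloud(c).reshape(-1,3);F=c["frame"].reshape(-1,3).astype(int)
    wood=(F[:,0]-F[:,2]>40)&(F[:,0]>110)&(P[:,2]>.03)&(P[:,2]<.05)&(P[:,0]>.5)&(P[:,0]<.75)&(abs(P[:,1])<.25)
    p=rackfit(P[wood]);print(n,'rack',p[:2].round(4),np.degrees(p[2]).round(2),wood.sum(),'z',np.median(P[wood,2]))
    grey=(F.max(1)-F.min(1)<40)
    m=grey&(P[:,2]>.03)&(P[:,2]<.075)&(P[:,0]>.38)&(P[:,0]<.53)&(P[:,1]>.02)&(P[:,1]<.16)
    q=P[m];r=cv2.minAreaRect((q[:,:2]*1000).astype(np.float32));print('loose',r,'z',np.percentile(q[:,2],[20,50,80]).round(4))
    q=toRack(p,P);m=(P[:,2]>.032)&(P[:,2]<.075)&(abs(q[:,0])<.048)&(abs(q[:,1])<.172)
    t=m&(P[:,2]>.052)
    print('row x',np.percentile(q[m,0],[1,99]).round(4),'y',np.percentile(q[m,1],[.5,99.5]).round(4));print('tall x',np.percentile(q[t,0],[1,99]).round(4),'y',np.percentile(q[t,1],[1,99]).round(4),'z',np.percentile(P[t,2],[50,80]))
    for nm,a in (('spray',(.56,.75,.22,.36)),('oil',(.5,.62,.3,.45)),('muff',(.3,.54,.2,.4))):
        m=(P[:,0]>a[0])&(P[:,0]<a[1])&(P[:,1]>a[2])&(P[:,1]<a[3])&(P[:,2]>.03)
        if m.any(): print(nm,P[m].min(0).round(3),P[m].max(0).round(3))
E
```

```text
top rack [6.11e-01 6.00e-04] 10.0 685 z 0.03848579247417594
loose ((457.27734375, 84.79666137695312), (90.02899932861328, 66.18582916259766), 1.779837727546692) z [0.0399 0.0434 0.0463]
row x [-0.0457  0.0477] y [-0.1515  0.1572]
tall x [-0.0456  0.0452] y [0.0166 0.0823] z [0.05911138 0.06163269]
spray [0.603 0.338 0.031] [0.658 0.36  0.197]
oil [0.555 0.339 0.03 ] [0.62  0.45  0.197]
muff [0.35 0.31 0.03] [0.493 0.379 0.086]
side rack [0.6089 0.0047] 10.03 836 z 0.037605282494424186
loose ((456.47125244140625, 88.34791564941406), (88.44164276123047, 71.30191802978516), 0.5738827586174011) z [0.0334 0.0378 0.0425]
row x [-0.0432  0.0459] y [-0.1207  0.1509]
tall x [-0.0433  0.0458] y [0.0128 0.0833] z [0.0576463  0.06000049]
spray [0.608 0.345 0.188] [0.652 0.36  0.192]
oil [0.56  0.347 0.03 ] [0.62  0.45  0.192]
muff [0.349 0.315 0.03 ] [0.492 0.383 0.082]
```

>>> {"name": "servo_tool", "arguments": {"series": [[[0.6,-0.75,0.0,0,0,0,0],[0.6,-0.75,0.0,0,0,0,0],[0.6,-0.75,0.0,0,0,0,0],[0.6,-0.75,0.0,0,0,0,0],[0.6,-0.75,0.0,0,0,0,0],[0.6,-0.75,0.0,0,0,0,0],[0.6,-0.75,0.0,0,0,0,0],[0.6,-0.75,0.0,0,0,0,0]]]}}

```text
time_s: 0.82
tool_pos: [0.3024, -0.3447, 0.2228]
tool_rot: [-179.9, -0.1, 17.9]
force: [-0.2, 0.2, 0.1]
grip_width: 0.0417
grasp_force: 0.0
```

>>> {"name": "servo_tool", "arguments": {"series": [[[0.8,-0.55,0,0,0,0.044,0],[0.8,-0.55,0,0,0,0.044,0],[0.8,-0.55,0,0,0,0.044,0],[0.8,-0.55,0,0,0,0.044,0],[0.8,-0.55,0,0,0,0.044,0],[0.8,-0.55,0,0,0,0.044,0],[0.8,-0.55,0,0,0,0.044,0],[0.8,-0.55,0,0,0,0.044,0],[0.8,-0.55,0,0,0,0.044,0],[0.8,-0.55,0,0,0,0.044,0]]]}}

```text
time_s: 1.65
tool_pos: [0.478, -0.1234, 0.2222]
tool_rot: [180.0, 0.1, 9.5]
force: [0.4, -0.3, -0.8]
grip_width: 0.0005
grasp_force: 0.0
```

>>> {"name": "servo_tool", "arguments": {"series": [[[0.5,-0.5,0,0,0,0,0],[0.5,-0.5,0,0,0,0,0],[0.5,-0.5,0,0,0,0,0],[0.5,-0.5,0,0,0,0,0],[0.5,-0.5,0,0,0,0,0],[0.5,-0.5,0,0,0,0,0],[0.5,-0.5,0,0,0,0,0],[0.5,-0.5,0,0,0,0,0]]]}}

```text
time_s: 2.32
tool_pos: [0.6013, 0.047, 0.2217]
tool_rot: [179.9, 0.1, 9.3]
force: [0.5, -0.1, 0.1]
grip_width: -0.0001
grasp_force: 0.0
```

```bash
cat > look.py <<'E'
import sys
from fit import *
from cell import get_obs,eyes
o=get_obs();c=eyes.read_camera("wrist");T=wristT(o,c);P=cloud(c,T)
cv2.imwrite(f"pics/{sys.argv[1]}.png",c["frame"][:,:,::-1]);np.savez(sys.argv[1]+".npz",P=P,F=c["frame"])
p=[.610,.0025,np.radians(10)]
print(o["time_s"],o["tool_pos"].round(4),o["tool_rot"].round(2),'q7',o["qpos"].round(0),'rack tool',toRack(p,o["tool_pos"]).round(4))
Q=P.reshape(-1,3);F=c["frame"].reshape(-1,3).astype(int)
wood=(F[:,0]-F[:,2]>40)&(F[:,0]>110)&(Q[:,2]>.03)&(Q[:,2]<.05)&(Q[:,0]>.5)&(Q[:,0]<.75)&(abs(Q[:,1])<.25)
if wood.sum()>200:
    pw=rackfit(Q[wood]);print('rackfit',pw[:2].round(4),np.degrees(pw[2]).round(2),wood.sum(),np.median(Q[wood,2]))
# top-down grid in rack frame, 2 px/mm
g=np.zeros((400,800),np.uint8);q=toRack(p,Q);m=(Q[:,2]>.025)&(Q[:,2]<.08)
for (x,y),z in sorted(zip(q[m].tolist(),Q[m,2]),key=lambda t:t[1]):
    r,cc=int((.075-x)*2000),int((.2-y)*2000)
    if 0<=r<400 and 0<=cc<800: g[r-1:r+1,cc-1:cc+1]=min(255,z*3500)
cv2.imwrite(f"pics/{sys.argv[1]}_g.png",g)
# rim edges along y at several x
for x0 in (-.03,.0,.03):
    s=(abs(q[:,0]-x0)<.006)&(Q[:,2]>.040)&(Q[:,2]<.08)&(abs(q[:,1])<.172)
    h,_=np.histogram(q[s,1],bins=np.arange(-.18,.1801,.001));on=np.flatnonzero(h>0)
    runs=np.split(on,np.flatnonzero(np.diff(on)>2)+1) if len(on) else []
    print('x',x0,[(int(r[0]-180),int(r[-1]-179)) for r in runs])
E
python3 look.py w1
```

```text
2.3167 [0.6013 0.047  0.2217] [1.7992e+02 1.2000e-01 9.3000e+00] q7 [ 28.  17. -43.  89.  12.  78. -97.] rack tool [-0.0008  0.0453]
rackfit [0.6086 0.0014] 9.92 5997 0.03687890694489859
x -0.03 [(-120, -115), (-57, -48), (11, 19), (78, 86), (145, 150)]
x 0.0 [(-119, -115), (-57, -48), (11, 19), (78, 86), (145, 150)]
x 0.03 [(-120, -115), (-57, -48), (11, 14), (16, 19), (78, 87), (145, 150)]
```

View pics/w1.png

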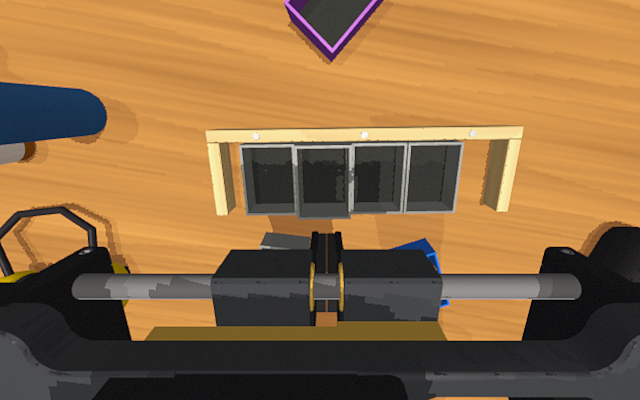

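The wrist view shows the intact row from (243,145) to (460,215) between the rack cheeks, with the tall bin second at (323,180). The closed fingers stand above it. I'll go into the tall bin and push it to the right.

>>> {"name": "servo_tool", "arguments": {"series": [[[0,0,0.3,0,0,-0.004,0],[0,0,0.4,0,0,-0.004,0],[0,0,0.5,0,0,-0.004,0],[0,0,0.58,0,0,-0.004,0],[0,0,0.64,0,0,-0.004,0],[0,0,0.68,0,0,-0.004,0],[0,0,0.68,0,0,-0.004,0],[0,0,0.68,0,0,-0.004,0]]]}}

```text
time_s: 3.03
tool_pos: [0.6023, 0.0479, 0.0196]
tool_rot: [179.9, -0.0, 10.0]
force: [1.6, 0.3, 0.8]
grip_width: 0.0007
grasp_force: 0.0
```

>>> {"name": "servo_tool", "arguments": {"series": [[[0,0.02,0,0,0,0,0],[0,0.035,0,0,0,0,0],[0,0.05,0,0,0,0,0],[0,0.06,0,0,0,0,0],[0,0.07,0,0,0,0,0],[0,0.08,0,0,0,0,0],[0,0.09,0,0,0,0,0],[0,0.1,0,0,0,0,0],[0,0.11,0,0,0,0,0],[0,0.12,0,0,0,0,0]]]}}

```text
time_s: 3.87
tool_pos: [0.6087, 0.0201, 0.0203]
tool_rot: [-179.7, -0.2, 10.4]
force: [-3.2, 9.7, 6.8]
grip_width: 0.0004
grasp_force: 5.5
```

>>> {"name": "servo_tool", "arguments": {"series": [[[0,0.01,0,0,0,0,0],[0,0.02,0,0,0,0,0],[0,0.03,0,0,0,0,0],[0,0.04,0,0,0,0,0],[0,0.05,0,0,0,0,0],[0,0.06,0,0,0,0,0],[0,0.07,0,0,0,0,0],[0,0.08,0,0,0,0,0],[0,0.09,0,0,0,0,0],[0,0.09,0,0,0,0,0]]]}}

```text
time_s: 4.7
tool_pos: [0.6138, -0.0075, 0.0202]
tool_rot: [-179.7, -0.2, 10.3]
force: [-0.4, 7.8, 6.3]
grip_width: 0.0002
grasp_force: 4.6
```

```bash
sed -i 's/p=\[.610,.0025,np.radians(10)\]/p=[.609,.0015,np.radians(9.95)]/' look.py; python3 look.py w2
```

```text
4.7 [ 0.6138 -0.0075  0.0202] [-179.71   -0.18   10.31] q7 [ 29.  29. -38.  99.  20.  59. -96.] rack tool [ 0.0032 -0.0096]
rackfit [0.6088 0.0015] 10.01 21747 0.03689340482882608
x -0.03 [(-94, -86), (83, 88)]
x 0.0 [(-94, -86), (-15, -4), (83, 88), (145, 151)]
x 0.03 [(-158, -150), (-94, -86), (-26, -20), (36, 40), (83, 88), (145, 152)]
```

View pics/w2.png

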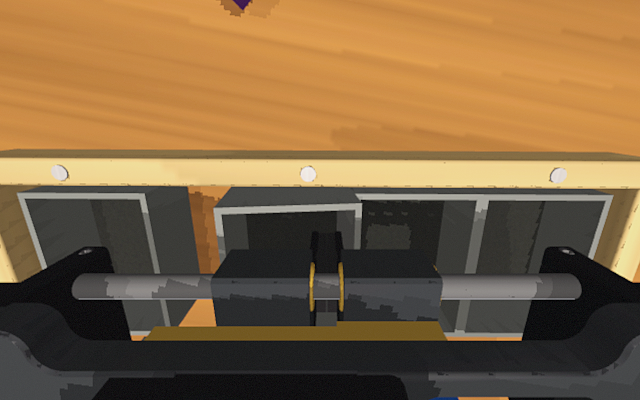

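The tall bin and its right neighbours have moved about 40 mm, and the tall bin's left edge is now at (215,215). I'll push 10 mm more, then come up and push the left bin to the left.

>>> {"name": "servo_tool", "arguments": {"series": [[[0,0.01,0,0,0,0,0],[0,0.02,0,0,0,0,0],[0,0.03,0,0,0,0,0],[0,0.035,0,0,0,0,0],[0,0.035,0,0,0,0,0],[0,0.0,0,0,0,0,0],[0,-0.01,0,0,0,0,0],[0,-0.01,-0.1,0,0,0,0],[0,-0.01,-0.2,0,0,0,0],[0,-0.01,-0.3,0,0,0,0],[0,-0.01,-0.3,0,0,0,0]]]}}

```text
time_s: 5.67
tool_pos: [0.6161, -0.0099, 0.1146]
tool_rot: [179.8, -0.5, 10.1]
force: [1.4, 0.9, -0.3]
grip_width: 0.0004
grasp_force: 0.0
```

>>> {"name": "servo_tool", "arguments": {"series": [[[-0.01,-0.12,0,0,0,0,0],[-0.01,-0.24,0,0,0,0,0],[-0.01,-0.36,0,0,0,0,0],[-0.01,-0.435,0,0,0,0,0],[-0.01,-0.435,0,0,0,0,0],[-0.01,-0.435,0.1,0,0,0,0],[-0.01,-0.435,0.2,0,0,0,0],[-0.01,-0.435,0.27,0,0,0,0],[-0.01,-0.435,0.315,0,0,0,0],[-0.01,-0.435,0.315,0,0,0,0]]]}}

```text
time_s: 6.5
tool_pos: [0.584, 0.1167, 0.0105]
tool_rot: [180.0, 0.4, 10.1]
force: [-0.3, 0.1, -0.6]
grip_width: 0.0004
grasp_force: 0.0
```

>>> {"name": "servo_tool", "arguments": {"series": [[[0,-0.02,0,0,0,0,0],[0,-0.035,0,0,0,0,0],[0,-0.045,0,0,0,0,0],[0,-0.055,0,0,0,0,0],[0,-0.065,0,0,0,0,0],[0,-0.075,0,0,0,0,0],[0,-0.085,0,0,0,0,0],[0,-0.095,0,0,0,0,0],[0,-0.105,0,0,0,0,0],[0,-0.115,0,0,0,0,0],[0,-0.12,0,0,0,0,0],[0,-0.12,0,0,0,0,0]]]}}

```text
time_s: 7.5
tool_pos: [0.5797, 0.1547, 0.0139]
tool_rot: [-180.0, 0.0, 10.2]
force: [1.2, -3.0, 1.9]
grip_width: 0.0004
grasp_force: 1.4
```

>>> {"name": "servo_tool", "arguments": {"series": [[[0,0.03,0,0,0,0,0],[0,0.04,-0.02,0,0,0,0],[0,0.04,-0.12,0,0,0,0],[0,0.04,-0.25,0,0,0,0],[0,0.1,-0.35,0,0,0,0],[0,0.2,-0.45,0,0,0,0],[-0.1,0.25,-0.55,0,0,0,0],[-0.15,0.25,-0.65,0,0,0,0],[-0.15,0.25,-0.67,0,0,0,0]]]}}

```text
time_s: 8.25
tool_pos: [0.549, 0.0713, 0.2202]
tool_rot: [179.9, -0.3, 10.0]
force: [1.3, 1.9, -0.5]
grip_width: 0.0004
grasp_force: 0.0
```

```bash
python3 look.py w3
```

```text
8.25 [0.549  0.0713 0.2202] [179.89  -0.3   10.01] q7 [ 30.  10. -45.  96.   8.  76. -96.] rack tool [-0.047   0.0791]
rackfit [0.6094 0.0017] 10.1 6753 0.036865288100660476
x -0.03 [(-168, -162), (-104, -97), (-38, -34), (-30, -25), (33, 37), (101, 104), (163, 168)]
x 0.0 [(-168, -161), (-104, -97), (-38, -34), (-30, -25), (33, 37), (101, 105), (164, 168)]
x 0.03 [(-167, -161), (-104, -96), (-38, -34), (-30, -25), (33, 38), (101, 105), (164, 168)]
```

View pics/w3_g.png

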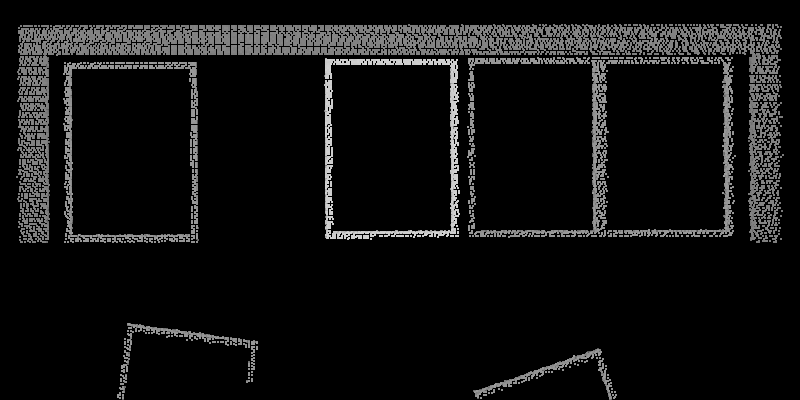

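The rack-frame map (2 px/mm) shows the slot between the left bin (right edge at column 197) and the tall bin (left edge at column 326), about 64 mm. That is still too narrow. Each outer end has 8 mm left, and the left bin sits about 3 mm off the back board. I'll nudge the left bin further left and home it from inside.

>>> {"name": "servo_tool", "arguments": {"series": [[[0.15,-0.18,0.0,0,0,0,0],[0.15,-0.18,0.05,0,0,0,0],[0.15,-0.18,0.2,0,0,0,0],[0.15,-0.18,0.33,0,0,0,0],[0.15,-0.18,0.46,0,0,0,0],[0.15,-0.18,0.56,0,0,0,0],[0.15,-0.18,0.63,0,0,0,0],[0.15,-0.18,0.675,0,0,0,0],[0.15,-0.18,0.675,0,0,0,0]]]}}

```text
time_s: 9.05
tool_pos: [0.5819, 0.1337, 0.0094]
tool_rot: [-179.9, 0.3, 10.2]
force: [-0.1, 0.4, 0.7]
grip_width: 0.0006
grasp_force: 0.0
```

>>> {"name": "servo_tool", "arguments": {"series": [[[0,-0.03,0,0,0,0,0],[0,-0.05,0,0,0,0,0],[0,-0.06,0,0,0,0,0],[0,-0.07,0,0,0,0,0],[0,-0.08,0,0,0,0,0],[0,-0.08,0,0,0,0,0],[0.03,-0.01,0,0,0,0,0],[0.07,-0.01,0,0,0,0,0],[0.09,-0.01,0,0,0,0,0],[0.105,-0.01,0,0,0,0,0],[0.12,-0.01,0,0,0,0,0],[0.125,-0.01,0,0,0,0,0]]]}}

```text
time_s: 10.05
tool_pos: [0.6174, 0.1434, 0.0121]
tool_rot: [180.0, 0.4, 10.2]
force: [-8.9, -3.2, 7.4]
grip_width: 0.0005
grasp_force: 4.8
```

>>> {"name": "servo_tool", "arguments": {"series": [[[-0.08,0.0,0,0,0,0,0],[-0.11,0.0,-0.1,0,0,0,0],[-0.11,0.0,-0.2,0,0,0,0],[-0.11,0.02,-0.3,0,0,0,0],[-0.11,0.15,-0.3,0,0,0,0],[-0.11,0.28,-0.3,0,0,0,0],[-0.11,0.4,-0.3,0,0,0,0],[-0.11,0.45,-0.28,0,0,0,0],[-0.11,0.45,-0.18,0,0,0,0],[-0.11,0.45,-0.08,0,0,0,0],[-0.11,0.45,0.0,0,0,0,0],[-0.11,0.45,0.0,0,0,0,0]]]}}

```text
time_s: 11.05
tool_pos: [0.6096, 0.005, 0.0091]
tool_rot: [-179.9, 0.2, 10.2]
force: [-0.4, 0.6, 1.0]
grip_width: 0.0004
grasp_force: 0.0
```

>>> {"name": "servo_tool", "arguments": {"series": [[[0,0.03,0,0,0,0,0],[0,0.05,0,0,0,0,0],[0,0.06,0,0,0,0,0],[0,0.07,0,0,0,0,0],[0,0.08,0,0,0,0,0],[0,0.09,0,0,0,0,0],[0,0.095,0,0,0,0,0],[0,0.095,0,0,0,0,0],[0,0.06,0,0,0,0,0],[0,0.05,0,0,0,0,0],[0,0.05,0,0,0,0,0]]]}}

```text
time_s: 11.97
tool_pos: [0.6141, -0.0097, 0.0131]
tool_rot: [180.0, -0.0, 10.3]
force: [0.4, -0.7, 0.2]
grip_width: 0.0002
grasp_force: 0.0
```

>>> {"name": "servo_tool", "arguments": {"series": [[[0,0,-0.1,0,0,0,0],[0,0,-0.2,0,0,0,0],[0,0,-0.3,0,0,0,0],[-0.06,-0.1,-0.4,0,0,0,0],[-0.12,-0.2,-0.5,0,0,0,0],[-0.18,-0.27,-0.6,0,0,0,0],[-0.18,-0.27,-0.69,0,0,0,0],[-0.18,-0.27,-0.69,0,0,0,0]]]}}

```text
time_s: 12.63
tool_pos: [0.5486, 0.0624, 0.2267]
tool_rot: [179.8, -0.6, 10.4]
force: [1.5, -0.5, 0.7]
grip_width: 0.0008
grasp_force: 0.0
```

```bash
python3 look.py w4
python3 - <<'E'
from fit import *
d=np.load("w4.npz");P=d["P"].reshape(-1,3);p=[.609,.0015,np.radians(9.95)];q=toRack(p,P)
for n,a,b in(('left',.095,.175),('tall',-.04,.045),('plain',-.1,-.045),('right',-.172,-.11)):
  for y0,y1 in((a+.015,a+.03),(b-.03,b-.015)):
    s=(q[:,1]>y0)&(q[:,1]<y1)&(P[:,2]>.0405)&(P[:,2]<.08)&(abs(q[:,0])<.06); print(n,np.percentile(q[s,0],[2,98]).round(4))
s=(P[:,2]>.03)&(P[:,2]<.043)&(abs(q[:,1])<.17)&(q[:,0]>.04)&(q[:,0]<.08);print('board',np.percentile(q[s,0],[2,98]).round(4))
E
```

```text
12.6333 [0.5486 0.0624 0.2267] [179.77  -0.59  10.37] q7 [ 33.  10. -47.  96.   8.  77. -95.] rack tool [-0.0489  0.0705]
rackfit [0.6089 0.0022] 10.02 6169 0.03688056101109538
x -0.03 [(-172, -168), (-111, -103), (-40, -35), (23, 27), (103, 107), (166, 170)]
x 0.0 [(-172, -168), (-111, -103), (-40, -35), (24, 27), (104, 107), (166, 170)]
x 0.03 [(-172, -169), (-111, -103), (-40, -35), (23, 28), (103, 107), (166, 171)]
left [-0.0424  0.0464]
left [-0.0426  0.0462]
tall [-0.0429  0.0457]
tall [-0.0428  0.0454]
plain [-0.0438  0.0457]
plain [-0.0437  0.0457]
right [-0.043   0.0452]
right [-0.0433  0.045 ]
board [0.043  0.0618]
```

The gap is now 76 mm (rack y 27.5 to 103.5 mm), with all bins square and home within about 1 mm. Next I'll put closed fingers into the loose bin and spread them against its side walls, so it can be slid in without outside clearance.

>>> {"name": "servo_tool", "arguments": {"series": [[[-0.1,-0.06,0.0,0,0,0.03,0],[-0.22,-0.12,0.05,0,0,0.047,0],[-0.22,-0.12,0.18,0,0,0.047,0],[-0.22,-0.12,0.3,0,0,0.047,0],[-0.22,-0.12,0.42,0,0,0.047,0],[-0.22,-0.12,0.5,0,0,0.047,0],[-0.22,-0.12,0.5,0,0,0.047,0]]]}}

```text
time_s: 13.27
tool_pos: [0.4706, 0.0816, 0.0642]
tool_rot: [180.0, 0.6, 1.7]
force: [-1.0, -0.7, -0.4]
grip_width: 0.0007
grasp_force: 0.0
```

Run:
```python
from fit import *
from cell import get_obs,eyes
o=get_obs();print(o["tool_pos"],o["tool_rot"])
c=eyes.read_camera("side");P=cloud(c)
cv2.imwrite("pics/s2.png",cv2.resize(c["frame"][140:300,230:430,::-1],(800,640))[:600])
```

```text
[0.47059621 0.08157518 0.0642494 ] [179.98150903   0.60378367   1.6554925 ]
```

View pics/s2.png

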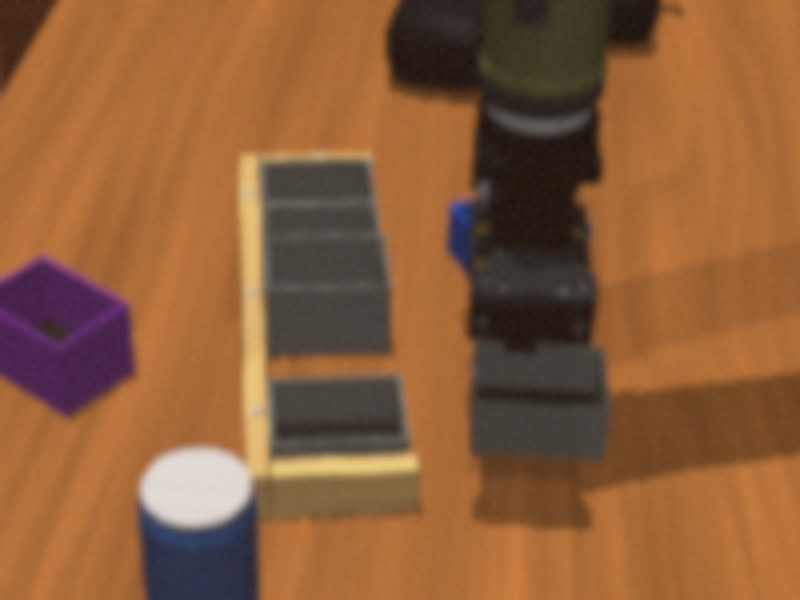

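The side crop shows the gripper centred over the grey loose bin at (540,400) and the slot open at (335,365). I'll descend and spread the fingers.

>>> {"name": "servo_tool", "arguments": {"series": [[[0.0,-0.01,0.08,0,0,0,0],[0.0,-0.01,0.13,0,0,0,0],[0.0,-0.01,0.16,0,0,0,0],[0.0,-0.01,0.16,0,0,0,0.2],[0.0,-0.01,0.16,0,0,0,0.45],[0.0,-0.01,0.16,0,0,0,0.45],[0.0,-0.01,0.16,0,0,0,0.45],[0.0,-0.01,0.16,0,0,0,0.45],[0.0,-0.01,0.16,0,0,0,0.45],[0.0,-0.01,0.16,0,0,0,0.45]]], "grip_force": 15}}

```text
time_s: 14.15
tool_pos: [0.4755, 0.0863, 0.0219]
tool_rot: [180.0, -0.0, 1.7]
force: [-0.2, -0.1, -0.6]
grip_width: 0.0361
grasp_force: 0.0
```

>>> {"name": "servo_tool", "arguments": {"series": [[[0,0.02,0,0,0,-0.006,0.5],[0,0.04,0,0,0,-0.012,0.5],[0.005,0.06,0,0,0,-0.02,0.5],[0.01,0.08,0,0,0,-0.03,0.5],[0.015,0.1,0,0,0,-0.038,0.5],[0.02,0.12,0,0,0,-0.046,0.5],[0.02,0.135,0,0,0,-0.046,0.5],[0.02,0.135,0,0,0,-0.046,0.5]]]}}

```text
time_s: 14.82
tool_pos: [0.483, 0.0456, 0.0218]
tool_rot: [180.0, -0.0, 9.9]
force: [0.1, 0.1, 0.6]
grip_width: 0.0412
grasp_force: 14.9
```

```bash
cat > loose.py <<'E'
from fit import *
from cell import get_obs,eyes
p=[.609,.0015,np.radians(9.95)];o=get_obs();print(o["tool_pos"].round(4),o["tool_rot"].round(2),o["grip_width"],'tool rack',toRack(p,o["tool_pos"]).round(4))
for n in("side","top"):
    c=eyes.read_camera(n);P=cloud(c).reshape(-1,3);q=toRack(p,P);F=c["frame"].reshape(-1,3).astype(int)
    cv2.imwrite(f"pics/l_{n}.png",c["frame"][:,:,::-1])
    m=(P[:,2]>.034)&(P[:,2]<.048)&(q[:,0]>-.22)&(q[:,0]<-.06)&(q[:,1]>-.02)&(q[:,1]<.16)&(F.max(1)-F.min(1)<40)
    if m.sum()>20: print(n,m.sum(),cv2.minAreaRect((q[m]*1000).astype(np.float32)))
E
python3 loose.py
```

```text
[0.483  0.0456 0.0218] [ 1.80e+02 -5.00e-02  9.88e+00] 0.04116868964324845 tool rack [-0.1165  0.0652]
side 144 ((-131.7925567626953, 81.98479461669922), (42.96274185180664, 89.2096176147461), 85.54336547851562)
```

Run:
```python
from fit import *
from cell import get_obs,eyes
p=[.609,.0015,np.radians(9.95)]
c=eyes.read_camera("side");P=cloud(c).reshape(-1,3);q=toRack(p,P)
m=(P[:,2]>.01)&(P[:,2]<.038)&(q[:,0]>-.22)&(q[:,0]<-.07)&(q[:,1]>.07)&(q[:,1]<.13)
x,y=q[m].T;print(m.sum(),np.percentile(x,[2,98]),np.median(y))
k=abs(y-np.median(y))<.01;a=np.polyfit(x[k],y[k],1);print(np.degrees(np.arctan(a[0])),np.polyval(a,x.mean()))
```

```text
271 [-0.17507739 -0.08680059] 0.09993903828248318
-4.269888177176037 0.10006246113807471
```

>>> {"name": "servo_tool", "arguments": {"series": [[[0,0,0,0,0,-0.006,0.55],[0,0,0,0,0,-0.013,0.55],[0.02,0,0,0,0,-0.02,0.55],[0.03,0,0,0,0,-0.02,0.55],[0.03,0,0,0,0,-0.02,0.55]]], "grip_force": 25}}

```text
time_s: 15.38
tool_pos: [0.4873, 0.0467, 0.0217]
tool_rot: [179.9, 0.6, 13.6]
force: [-13.3, -1.8, 19.5]
grip_width: 0.0416
grasp_force: 25.6
```

```bash
cat > face.py <<'E'
from fit import *
from cell import get_obs,eyes
p=[.609,.0015,np.radians(9.95)];o=get_obs();print(o["tool_pos"].round(4),o["tool_rot"].round(2),'rack',toRack(p,o["tool_pos"]).round(4))
c=eyes.read_camera("side");P=cloud(c).reshape(-1,3);q=toRack(p,P)
m=(P[:,2]>.01)&(P[:,2]<.038)&(q[:,0]>-.22)&(q[:,0]<-.055)&(q[:,1]>.07)&(q[:,1]<.13)
x,y=q[m].T;print(m.sum(),np.percentile(x,[2,98]),np.median(y))
k=abs(y-np.median(y))<.01;a=np.polyfit(x[k],y[k],1);print(np.degrees(np.arctan(a[0])),np.polyval(a,x.mean()))
E
python3 face.py
```

```text
[0.4873 0.0467 0.0217] [179.93   0.6   13.64] rack [-0.1121  0.0656]
272 [-0.17203436 -0.08404553] 0.09934003820512396
0.14483485260211104 0.09942674677638845
```

>>> {"name": "servo_tool", "arguments": {"series": [[[0,0,0,0,0,0,0.55],[0,0,0,0,0,0,0.55]]], "grip_force": 15}}

```text
time_s: 15.6
tool_pos: [0.4875, 0.0467, 0.0216]
tool_rot: [179.9, 0.5, 13.6]
force: [-11.6, -2.5, 17.4]
grip_width: 0.0412
grasp_force: 15.8
```

>>> {"name": "servo_tool", "arguments": {"series": [[[0,0,-0.006,0,0,0,0.55],[0.0,0,-0.012,0,0,0,0.55],[0.0,0,-0.012,0,0,0,0.55]]]}}

```text
time_s: 15.85
tool_pos: [0.4912, 0.0477, 0.0249]
tool_rot: [-180.0, -0.0, 13.6]
force: [-0.6, 0.4, -3.2]
grip_width: 0.0414
grasp_force: 15.2
```

>>> {"name": "servo_tool", "arguments": {"series": [[[0.01,0.001,0.003,0,0,0,0.55],[0.03,0.002,0.003,0,0,0,0.55],[0.05,0.003,0.003,0,0,0,0.55],[0.07,0.0045,0.003,0,0,0,0.55],[0.09,0.006,0.003,0,0,0,0.55],[0.11,0.007,0.003,0,0,0,0.55],[0.13,0.008,0.003,0,0,0,0.55],[0.15,0.009,0.003,0,0,0,0.55],[0.15,0.009,0.003,0,0,0,0.55]]]}}

```text
time_s: 16.6
tool_pos: [0.5372, 0.056, 0.0244]
tool_rot: [-180.0, -0.1, 13.6]
force: [0.4, -0.0, -2.5]
grip_width: 0.0413
grasp_force: 15.2
```

```bash
sed -i 's/q\[:,0\]<-.055/q[:,0]<-.02/' face.py; sed -i 's/(P\[:,2\]>.01)/(P[:,2]>.012)/' face.py; python3 face.py; python3 look.py w5 | tail -3
```

```text
[0.5372 0.056  0.0244] [-1.7997e+02 -8.0000e-02  1.3570e+01] rack [-0.0613  0.0661]
276 [-0.12116152 -0.02177479] 0.10033587335150691
4.26021826670082 0.10147298228114526
x -0.03 [(-107, -101), (-40, -34), (23, 28), (33, 100), (103, 108), (166, 171)]
x 0.0 [(-40, -34), (23, 28), (103, 108), (166, 171)]
x 0.03 [(-41, -34), (23, 28), (103, 108), (166, 171)]
```

View pics/w5.png

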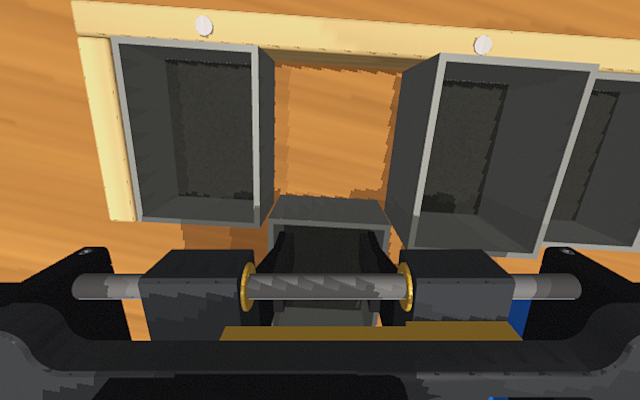

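The wrist view shows the loose bin's back edge at (275–385, 222) entering the slot between the left bin's wall (262,130) and the tall bin's wall (420,130), with about 4 mm clear on each side. It now follows the tool yaw, about 3.6° off square, and the −2.5 N reading suggests it is hanging slightly. I'll square it and set it down.

>>> {"name": "servo_tool", "arguments": {"series": [[[0,0,0.0,0,0,0.01,0.55],[0,0.002,0.003,0,0,0.02,0.55],[0,0.003,0.006,0,0,0.02,0.55],[0,0.003,0.008,0,0,0.02,0.55],[0,0.003,0.008,0,0,0.02,0.55]]]}}

```text
time_s: 17.12
tool_pos: [0.5357, 0.0544, 0.0218]
tool_rot: [180.0, 0.0, 10.0]
force: [0.2, -0.7, -2.0]
grip_width: 0.0414
grasp_force: 15.3
```

```bash
cat > slot.py <<'E'
from fit import *
from cell import get_obs,eyes
p=[.609,.0015,np.radians(9.95)];o=get_obs();c=eyes.read_camera("wrist");P=cloud(c,wristT(o,c)).reshape(-1,3);q=toRack(p,P)
t=toRack(p,o["tool_pos"]);print('tool',t.round(4),o["tool_pos"][2].round(4),o["force"].round(1))
m=(P[:,2]>.035)&(P[:,2]<.055)&(q[:,1]>.031)&(q[:,1]<.1)&(q[:,0]<.05)&(q[:,0]>t[0]+.016)
x,y=q[m].T;z=P[m,2]
for a,b in((.04,.055),(.055,.075),(.075,.09)):
    s=(y>a)&(y<b);print('back edge',s.sum(),np.percentile(x[s],[90,98]).round(4) if s.any() else '',np.percentile(z[s],[50,90]).round(4) if s.any() else '')
m=(P[:,2]>.038)&(P[:,2]<.055)&(q[:,0]>.0)&(q[:,0]<.04)&(q[:,1]>.1)&(q[:,1]<.112);print('ref left rim z',np.percentile(P[m,2],[50,90]).round(4))
E
python3 slot.py
```

```text
tool [-0.0631  0.0648] 0.0218 [ 0.2 -0.7 -2. ]
back edge 557 [0.0492 0.0499] [0.0377 0.0435]
back edge 746 [0.0493 0.0498] [0.0378 0.0434]
back edge 565 [0.0493 0.0498] [0.0378 0.0435]
ref left rim z [0.0428 0.0438]
```

>>> {"name": "servo_tool", "arguments": {"series": [[[0.01,0,0.003,0,0,0,0.55],[0.03,0,0.003,0,0,0,0.55],[0.05,0,0.003,0,0,0,0.55],[0.07,0,0.003,0,0,0,0.55],[0.09,0,0.003,0,0,0,0.55],[0.11,0,0.003,0,0,0,0.55],[0.13,0,0.003,0,0,0,0.55],[0.15,0,0.003,0,0,0,0.55],[0.17,0,0.003,0,0,0,0.55],[0.19,0,0.003,0,0,0,0.55],[0.21,0,0.003,0,0,0,0.55],[0.22,0,0.003,0,0,0,0.55]]]}}

```text
time_s: 18.17
tool_pos: [0.601, 0.0663, 0.0215]
tool_rot: [180.0, 0.1, 10.0]
force: [-5.6, -0.0, 7.2]
grip_width: 0.0416
grasp_force: 15.8
```

```bash
sed -i 's/(q\[:,0\]<.05)/(q[:,0]<.045)/' slot.py; python3 slot.py
```

```text
tool [0.0033 0.0652] 0.0215 [-5.6 -0.   7.2]
back edge 289 [0.0288 0.0291] [0.0424 0.0436]
back edge 393 [0.03   0.0302] [0.0423 0.0437]
back edge 305 [0.0308 0.0312] [0.0426 0.0439]
ref left rim z [0.0429 0.0437]
```

>>> {"name": "servo_tool", "arguments": {"series": [[[0.015,0,-0.004,0,0,0,0.55],[0.03,0,-0.004,0,0,0,0.55],[0.045,0,-0.004,0,0,0,0.55],[0.055,0,-0.004,0,0,0,0.55],[0.065,0,-0.004,0,0,0,0.55],[0.072,0,-0.004,0,0,0,0.55],[0.077,0,-0.004,0,0,0,0.55],[0.077,0,-0.004,0,0,0,0.55]]]}}

```text
time_s: 18.88
tool_pos: [0.6186, 0.0681, 0.0216]
tool_rot: [179.8, 0.7, 10.0]
force: [-15.1, -4.7, 10.5]
grip_width: 0.0418
grasp_force: 16.0
```

```bash
sed -i 's/<.045)/<.055)/; s/(P\[:,2\]>.035)/(P[:,2]>.0405)/' slot.py; python3 slot.py
```

```text
tool [0.021  0.0639] 0.0216 [-15.1  -4.7  10.5]
back edge 201 [0.0462 0.0464] [0.0429 0.0438]
back edge 265 [0.0466 0.0468] [0.043  0.0438]
back edge 193 [0.0469 0.0472] [0.0431 0.0438]
ref left rim z [0.0426 0.0437]
```

>>> {"name": "servo_tool", "arguments": {"series": [[[-0.008,0,0,0,0,0,0.2],[-0.01,0,0,0,0,0,0.0],[-0.01,0,0,0,0,0,0.0],[-0.01,0,0,0,0,0,0.0],[-0.01,0,0,0,0,0,0.0],[-0.01,0,0,0,0,0,0.0],[0.02,0,0,0,0,0,0],[0.05,0,0,0,0,0,0],[0.06,0,0,0,0,0,0],[0.06,0,0,0,0,0,0]]]}}

```text
time_s: 19.77
tool_pos: [0.6302, 0.0715, 0.0198]
tool_rot: [179.9, 1.6, 10.0]
force: [-27.9, -5.8, 17.3]
grip_width: 0.0009
grasp_force: 14.6
```

>>> {"name": "servo_tool", "arguments": {"series": [[[-0.04,0,0,0,0,0,0],[-0.1,0,0,0,0,0,0],[-0.1,0,-0.1,0,0,0,0],[-0.1,0,-0.2,0,0,0,0],[-0.15,0,-0.3,0,0,0,0],[-0.2,0.05,-0.42,0,0,0,0],[-0.25,0.1,-0.54,0,0,0,0],[-0.25,0.1,-0.66,0,0,0,0],[-0.25,0.1,-0.66,0,0,0,0]]]}}

```text
time_s: 20.52
tool_pos: [0.5773, 0.0302, 0.2284]
tool_rot: [179.8, -0.7, 9.8]
force: [0.9, 1.1, 1.3]
grip_width: 0.0003
grasp_force: 0.0
```

```bash
cat > fin.py <<'E'
import subprocess
subprocess.run(["python3","look.py","w6"])
from fit import *
d=np.load("w6.npz");P=d["P"].reshape(-1,3);p=[.609,.0015,np.radians(9.95)];q=toRack(p,P)
for n,a,b in(('left',.105,.170),('loose',.031,.1),('tall',-.04,.027),('plain',-.104,-.041),('right',-.17,-.108)):
  for y0,y1 in((a+.008,a+.02),(b-.02,b-.008)):
    s=(q[:,1]>y0)&(q[:,1]<y1)&(P[:,2]>.0405)&(P[:,2]<.08)&(abs(q[:,0])<.06); print(n,np.percentile(q[s,0],[2,98]).round(4) if s.any() else None)
E
python3 fin.py
```

```text
20.5167 [0.5773 0.0302 0.2284] [179.79  -0.75   9.84] q7 [ 35.  14. -47.  93.  10.  77. -94.] rack tool [-0.0263  0.0337]
rackfit [0.6088 0.0021] 10.07 5808 0.03696524128166079
x -0.03 [(-172, -169), (-111, -103), (-45, -42), (-40, -35), (23, 27), (30, 34), (93, 96), (103, 108), (166, 170)]
x 0.0 [(-172, -169), (-111, -103), (-44, -42), (-40, -36), (23, 27), (30, 34), (93, 97), (103, 107), (166, 170)]
x 0.03 [(-172, -169), (-111, -103), (-45, -42), (-40, -35), (24, 27), (30, 34), (93, 97), (103, 107), (166, 171)]
left [-0.0426  0.0466]
left [-0.0423  0.0466]
loose [-0.0426  0.0464]
loose [-0.0426  0.0465]
tall [-0.0436  0.0456]
tall [-0.0433  0.0456]
plain [-0.0431  0.045 ]
plain [-0.0431  0.0451]
right [-0.0434  0.046 ]
right [-0.0432  0.046 ]
```

View pics/w6.png

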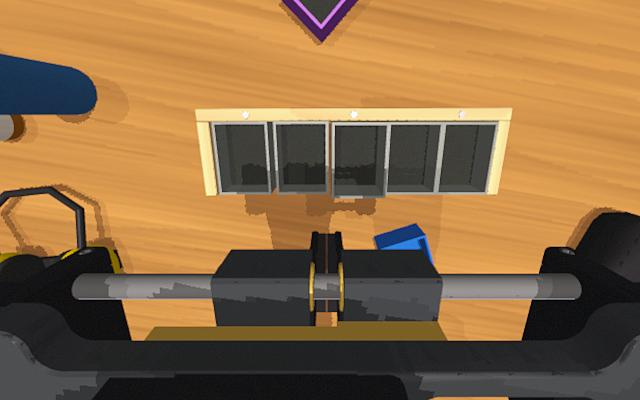

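The wrist view shows all five bins in the rack, (213,122) to (497,195), with the loose one at (300,158) directly left of the tall one at (360,160). Tall, plain and right measure about 1 mm short of the board compared with the homed ones, so I'll press each home from inside.

>>> {"name": "servo_tool", "arguments": {"series": [[[0.1,0.134,0.05,0,0,0,0],[0.1,0.134,0.15,0,0,0,0],[0.1,0.134,0.28,0,0,0,0],[0.1,0.134,0.4,0,0,0,0],[0.1,0.134,0.52,0,0,0,0],[0.1,0.134,0.62,0,0,0,0],[0.1,0.134,0.68,0,0,0,0],[0.15,0.134,0.68,0,0,0,0],[0.19,0.134,0.68,0,0,0,0],[0.21,0.134,0.68,0,0,0,0],[0.225,0.134,0.68,0,0,0,0],[0.23,0.134,0.68,0,0,0,0]]]}}

```text
time_s: 21.57
tool_pos: [0.6421, 0.003, 0.0142]
tool_rot: [-180.0, 0.8, 10.0]
force: [-16.7, -1.5, 10.4]
grip_width: 0.0003
grasp_force: 8.6
```

>>> {"name": "servo_tool", "arguments": {"series": [[[-0.06,0,0,0,0,0,0],[-0.12,0,0,0,0,0,0],[-0.12,0,-0.1,0,0,0,0],[-0.12,0,-0.22,0,0,0,0],[-0.12,0.1,-0.25,0,0,0,0],[-0.12,0.234,-0.25,0,0,0,0],[-0.12,0.234,-0.23,0,0,0,0],[-0.12,0.234,-0.12,0,0,0,0],[-0.12,0.234,-0.02,0,0,0,0],[-0.06,0.234,0,0,0,0,0],[-0.03,0.234,0,0,0,0,0],[-0.01,0.234,0,0,0,0,0]]]}}

```text
time_s: 22.57
tool_pos: [0.6547, -0.0664, 0.0146]
tool_rot: [-179.9, 0.4, 10.0]
force: [-15.3, -0.6, 4.8]
grip_width: 0.0005
grasp_force: 8.2
```

>>> {"name": "servo_tool", "arguments": {"series": [[[0.01,0,0,0,0,0,0],[0.02,0,0,0,0,0,0],[0.02,0,0,0,0,0,0]]]}}

```text
time_s: 22.82
tool_pos: [0.6545, -0.0665, 0.0146]
tool_rot: [-180.0, 1.1, 10.0]
force: [-20.5, -1.9, 7.3]
grip_width: 0.0003
grasp_force: 10.2
```

>>> {"name": "servo_tool", "arguments": {"series": [[[-0.08,0,0,0,0,0,0],[-0.14,0,0,0,0,0,0],[-0.14,0,-0.1,0,0,0,0],[-0.14,0,-0.22,0,0,0,0],[-0.14,0.1,-0.25,0,0,0,0],[-0.14,0.219,-0.25,0,0,0,0],[-0.14,0.219,-0.23,0,0,0,0],[-0.14,0.219,-0.12,0,0,0,0],[-0.14,0.219,-0.02,0,0,0,0],[-0.06,0.219,0,0,0,0,0],[-0.03,0.219,0,0,0,0,0],[-0.01,0.219,0,0,0,0,0]]]}}

```text
time_s: 23.82
tool_pos: [0.6661, -0.131, 0.0145]
tool_rot: [-179.9, 0.8, 10.0]
force: [-24.0, -1.5, 6.2]
grip_width: 0.0003
grasp_force: 12.4
```

>>> {"name": "servo_tool", "arguments": {"series": [[[0.005,0,0,0,0,0,0],[0.01,0,0,0,0,0,0],[-0.06,0,0,0,0,0,0],[-0.12,0,0,0,0,0,0],[-0.12,0,-0.1,0,0,0,0],[-0.12,0,-0.22,0,0,0,0],[-0.15,-0.1,-0.35,0,0,0,0],[-0.18,-0.23,-0.48,0,0,0,0],[-0.2,-0.35,-0.6,0,0,0,0],[-0.2,-0.48,-0.7,0,0,0,0],[-0.2,-0.55,-0.7,0,0,0,0],[-0.2,-0.55,-0.7,0,0,0,0]]]}}

```text
time_s: 24.82
tool_pos: [0.5848, 0.0297, 0.2331]
tool_rot: [-180.0, -0.6, 10.4]
force: [0.5, 1.9, 0.4]
grip_width: 0.0003
grasp_force: 0.0
```

```bash
python3 fin.py
python3 - <<'E'
from cell import eyes
from h import *
c=eyes.read_camera("side");a=np.load("side0.npz")
d=abs(c["frame"].astype(int)-a["frame"]).max(2)
for n,(u0,u1,v0,v1) in dict(purple=(222,268,203,245),blue=(340,380,185,212),spray=(262,298,265,335),oil=(286,316,328,378),muffs=(340,440,292,380),skate=(325,405,122,165)).items(): print(n,(d[v0:v1,u0:u1]>40).mean().round(3))
E
```

```text
24.8167 [0.5848 0.0297 0.2331] [-180.     -0.59   10.45] q7 [ 35.  15. -48.  91.  11.  78. -94.] rack tool [-0.019   0.0319]
rackfit [0.6089 0.0023] 10.05 5657 0.03695037967500031
x -0.03 [(-172, -169), (-111, -103), (-45, -42), (-40, -36), (24, 27), (30, 34), (93, 96), (103, 107), (166, 170)]
x 0.0 [(-172, -169), (-111, -103), (-44, -42), (-40, -35), (23, 27), (31, 33), (93, 97), (103, 107), (166, 170)]
x 0.03 [(-172, -169), (-110, -103), (-44, -43), (-40, -35), (24, 27), (31, 33), (93, 97), (103, 107), (166, 171)]
left [-0.0421  0.0465]
left [-0.0424  0.0461]
loose [-0.0429  0.0472]
loose [-0.0419  0.0468]
tall [-0.0425  0.0469]
tall [-0.0432  0.0469]
plain [-0.0417  0.0472]
plain [-0.042   0.0468]
right [-0.0425  0.0466]
right [-0.0428  0.0474]
purple 0.0
blue 0.0
spray 0.0
oil 0.0
muffs 0.0
skate 0.06
```

```bash
python3 -c "
from cell import env
print(env.sign_off())"
```

```text
the job is handed in; nothing more can be done
None
```

The loose bin is home against the back board directly left of the tall bin, with all five bins measuring square and back. It was handed in at about 25 s with no visible change to the other things on the bench, except a small image difference around the skate that I took to be the arm in view. It seemed to hang a few millimetres off the bench while being lined up at the rack opening, and I set it down to slide the rest of the way in.

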